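Lay up the finger-prick tray between waste dish and photometer

ROBOT

A 6-joint arm with a two-finger parallel gripper is mounted at the origin on a cart in front of the work surface, level with it; the furniture and walls round the work are solid. World frame = base frame: x ahead of the robot, y to its left, z up, the work surface at z = 0. Lengths are in m, angles in rad, forces in N, time in s.
With the tool pointing down it reaches from about 0.4 to 0.825 m from the base axis. Payload 7 kg.
Tool frame: the origin (TCP) lies at the very end of the fingers, on their centre line; the grasp point (between the pads) lies 19 mm behind it; z points along the fingers, y is the line along which they close (so a half turn about z gives the same grasp; the last joint's range is limited). The gripper opens to 85 mm and grips with 20 to 120 N. Pads are 22 mm wide; open, the fingers measure 114 mm over their backs; the gripper's body (76 mm by 85 mm) begins 54 mm behind the grasp point. The pads swing forward as they close: fully open they stand 13 mm farther back than shut.
Start: joints at [-0.928, 0.359, 0.012, 0, -1.224, -0.288], TCP at [0.234, -0.633, 0.208] pointing down, gripper open.
Joint ranges: [-3.07, 3.07], [-1.43, 2.12], [-1.02, 1.25], [-3.03, 1.67], [-3.05, -0], [-3.03, 3.03]. Speed limits (rad/s): [2.39, 2.39, 3.01, 3.14, 3.14, 3.14].

INTERFACE

Orientations are given as a unit quaternion [w, x, y, z].
In Python, from workcell import bot, optics, order, nets gives the robot as it stands.
- The arm moves only by the shell command python3 -m jog 'ROWS' [FORCE]. ROWS is JSON, a list of rows, each a list of 5 numbers: the shift along the tool's x, y, z in cm, then the turn about the tool's z in degrees, then the closure, from -1 (fully open) to 1 (shut). A call has 1 to 20 rows; each row shifts and turns the commanded pose from where the row before left it, along the tool's axes as they then stand; what a row does not reach is not made up. A row lasts 1/8 s, in which the tool goes at most 62.5 mm and 10.7 degrees, less where a joint would pass 70% of its speed; a pose out of reach is approached as far as the arm can. A call with a gripper value outside its range is refused whole. The fingers move at their own pace and stop on an object; FORCE is the grip in N (left out, the last holds). Time passes only in rows, so rows that do not move let the fingers close. It gives the time, the measured TCP pose, the force, the opening and the grip force at its end, in the units of the state.
- bot.state(): the state, without advancing time (a new reading comes with each control period).
- optics.read_camera(name): name is "scene" or "top" or "wrist"; returns (picture, depth): 480x640x3 uint8, blue, green, red; 480x640 float32, m along the optical axis (not along the pixel's ray), 0 where there is no reading.
- optics.camera_params(name): a dict with "camera_matrix" (3x3 intrinsics, pixels), "k1" (the pictures are not rectified: a ray, as slopes to the right and down, at radius r is drawn at 1 + k1 r^2 times it, then the intrinsics apply), "world_to_cam" (4x4, takes a point from world to camera coordinates). Camera axes: x right, y down, z forward; pixel columns grow to the right and rows downward; lengths in m; the calibration is good to about 2 mm. A picture is of the moment at which its call begins: read the wrist's pose just before it. camera_params takes no time and is no camera call; for the wrist camera it gives the pose at the moment of the call.
- order.close_job(): hands the job in; it is judged then, once.
Trained networks look in the newest picture that a camera, given by its name, has taken for a name from the list of things; names that differ only in an ending like _2 or _b are one class to them, and where a whole thing is asked for, a point or a joint stands for the part that bears it (a point fixed in the world has none). Each returns a list of dicts, best first, with "score" (0 to 1); they miss things now and then, are a little off and sometimes report something else, mostly with a low value. They report only what shows in the picture. A call takes as long as a camera call. They do not tell look-alikes from the thing itself.
- nets.find_in(camera, target): "position" ([column, row] in pixels, amid what is visible of it).
- nets.outline_of(camera, target): "mask" (480x640 bool, what is visible of it) and "position" ([column, row] in pixels, amid what is visible of it).
The state is a dict: "time_s": time; "joint_pos": joint angles; "qvel": joint speeds; "joint_torque": joint torques, N m; "tool_pos": TCP position; "ee_rot": TCP orientation; "force": force on the tool from outside, world axes, zero at the start; "moment": the same for the moment, N m; "opening": opening from 0.0 (shut) to 1.0 (fully open); "finger_force": force on a finger pad.
Only numpy, scipy, OpenCV 4.12 (cv2) and the standard library are available. Lean on these libraries where they do the work, as an engineer would, in place of code of your own. Each camera call takes 0.05 s, during which the arm holds its last target. There are 200 camera calls.

TASK

Lay up the tray for a finger-prick test in the order of work, from the end where the kidney dish stands to the end where the photometer stands: stand the nozzle bottle, the lancet carton and the squat pot upright, one each, in the three free pockets of the back row, the bottle in the free pocket nearest the kidney dish, the pot in the one nearest the photometer and the carton in the one between them. Lay the loose swab packet flat in the front trough, straight in front of the nozzle bottle, with its long side front to back like the packet already there. Do not disturb the brown bottle, the packet already laid out or the timer.

Things in the scene. Friction and masses are not known exactly. Their poses are not given: they have to be found in the camera images.
- pocket_tray: Fixed white tray, 333 (its y, +y left) x 179 mm (its x, +x to the back). Origin: underside's centre. Grey-lined. Back half: 4 pockets at x 0.0465, y -0.123, -0.041, 0.041, 0.123, inside 80 (x) x 79 mm, floors 4.5 mm up; one, varying, holds the brown bottle. Front half: one open trough, x -0.0865 to 0.0035, full length, floor 4.5 mm up. Walls 3 mm thick, 17-20 mm high, round trough 12.
- kidney_dish: Pale grey kidney-shaped dish, 237 x 126 x 44 mm, with a few paper packets in it, for the waste. It stands close behind one end of the tray (the left or the right end, varying), its long side along the tray, fixed. Origin: centre of its underside.
- photometer: Small white desktop photometer, 131 x 100 x 58 mm, with dark display and keys on top. It stands close behind the tray's other end, fixed. Origin: centre of its underside.
- nozzle_bottle: White round squeeze bottle with a thin upright nozzle (skin antiseptic), the tallest bottle here: 53 mm diameter, 160 mm to the nozzle's tip, the straight body up to about 105 mm, 0.17 kg. Stands on the worktop to the left or right of the tray. Origin: centre of its underside, z along its axis; its yaw has no meaning.
- squat_pot: Small squat round pot with a white lid (the photometer's cuvettes): 43 mm diameter, 60 mm high, the straight body from 2 to 38 mm (the solid to grip; the lid above is narrower), 0.09 kg. Stands on the worktop to the left or right of the tray. Origin: centre of its underside, z up; its yaw has no meaning.
- lancet_carton: Small upright rectangular carton of lancets: 31 mm (its x) by 47 mm (its y) by 72 mm high, 0.05 kg. Stands on the worktop to the left or right of the tray. Origin: centre of its underside, z up.
- swab_packet: Flat stiff white paper swab packet: 71 mm (its x) by 50 mm (its y) by 6 mm thick, 0.012 kg. The one that lies on the worktop beside the tray. Origin: centre of its underside, z up.
- brown_bottle: Brown round bottle with a white cap, 49 mm diameter, 122 mm high, already standing in one of the tray's pockets; loose. It stays. Origin: centre of its underside.
- laid_packet: A second swab packet of the same size (71 x 50 x 6 mm), already lying in the trough in front of the brown bottle, long side front to back; loose. It stays. Origin: centre of its underside.
- timer: White wind-up kitchen-style timer with a grey round knob, 66 x 66 x 48 mm, standing on the worktop among the things to be moved; loose. It stays. Origin: centre of its underside.
Things that resemble listed ones, but are neither listed nor needed, are in the scene too. Leave any green look-alike of the squat_pot alone. What is shaped like the lancet_carton but red is not meant.

How it is judged:
At the end, for the whole second after the job is handed in: Bottle, carton and pot stand upright in the free pockets in that order from dish to photometer (26 mm along the row); packet flat on the trough floor within 25 mm of the bottle pocket's middle, long side front to back (0.45 rad); the rest within 15 mm of its place; all released, at rest (x of nozzle_bottle in the frame of pocket_tray between 0.0165 and 0.0765 m and z of nozzle_bottle in the frame of pocket_tray between -0.0015 and 0.0105 m and angle between each of nozzle_bottle, lancet_carton, squat_pot, swab_packet's own z axis and vertical below 0.12 rad and linear speed of each of nozzle_bottle, lancet_carton, squat_pot, swab_packet below 0.02 m/s and contact force between each of nozzle_bottle, lancet_carton, squat_pot, swab_packet and the fingers below 0.1 N and x of lancet_carton in the frame of pocket_tray between 0.0165 and 0.0765 m and z of lancet_carton in the frame of pocket_tray between -0.0015 and 0.0105 m and x of squat_pot in the frame of pocket_tray between 0.0165 and 0.0765 m and z of squat_pot in the frame of pocket_tray between -0.0015 and 0.0105 m and x of swab_packet in the frame of pocket_tray between -0.0635 and -0.0195 m and z of swab_packet in the frame of pocket_tray between -0.0005 and 0.0095 m and ((y of kidney_dish in the frame of pocket_tray above 0 m and y of brown_bottle in the frame of pocket_tray between -0.153 and -0.093 m and y of nozzle_bottle in the frame of pocket_tray between 0.097 and 0.149 m and y of lancet_carton in the frame of pocket_tray between 0.015 and 0.067 m and y of squat_pot in the frame of pocket_tray between -0.067 and -0.015 m and y of swab_packet in the frame of pocket_tray between 0.098 and 0.148 m) or (y of kidney_dish in the frame of pocket_tray below 0 m and y of brown_bottle in the frame of pocket_tray between -0.153 and -0.093 m and y of nozzle_bottle in the frame of pocket_tray between -0.067 and -0.015 m and y of lancet_carton in the frame of pocket_tray between 0.015 and 0.067 m and y of squat_pot in the frame of pocket_tray between 0.097 and 0.149 m and y of swab_packet in the frame of pocket_tray between -0.066 and -0.016 m) or (y of kidney_dish in the frame of pocket_tray above 0 m and y of brown_bottle in the frame of pocket_tray between -0.071 and -0.011 m and y of nozzle_bottle in the frame of pocket_tray between 0.097 and 0.149 m and y of lancet_carton in the frame of pocket_tray between 0.015 and 0.067 m and y of squat_pot in the frame of pocket_tray between -0.149 and -0.097 m and y of swab_packet in the frame of pocket_tray between 0.098 and 0.148 m) or (y of kidney_dish in the frame of pocket_tray below 0 m and y of brown_bottle in the frame of pocket_tray between -0.071 and -0.011 m and y of nozzle_bottle in the frame of pocket_tray between -0.149 and -0.097 m and y of lancet_carton in the frame of pocket_tray between 0.015 and 0.067 m and y of squat_pot in the frame of pocket_tray between 0.097 and 0.149 m and y of swab_packet in the frame of pocket_tray between -0.148 and -0.098 m) or (y of kidney_dish in the frame of pocket_tray above 0 m and y of brown_bottle in the frame of pocket_tray between 0.011 and 0.071 m and y of nozzle_bottle in the frame of pocket_tray between 0.097 and 0.149 m and y of lancet_carton in the frame of pocket_tray between -0.067 and -0.015 m and y of squat_pot in the frame of pocket_tray between -0.149 and -0.097 m and y of swab_packet in the frame of pocket_tray between 0.098 and 0.148 m) or (y of kidney_dish in the frame of pocket_tray below 0 m and y of brown_bottle in the frame of pocket_tray between 0.011 and 0.071 m and y of nozzle_bottle in the frame of pocket_tray between -0.149 and -0.097 m and y of lancet_carton in the frame of pocket_tray between -0.067 and -0.015 m and y of squat_pot in the frame of pocket_tray between 0.097 and 0.149 m and y of swab_packet in the frame of pocket_tray between -0.148 and -0.098 m) or (y of kidney_dish in the frame of pocket_tray above 0 m and y of brown_bottle in the frame of pocket_tray between 0.093 and 0.153 m and y of nozzle_bottle in the frame of pocket_tray between 0.015 and 0.067 m and y of lancet_carton in the frame of pocket_tray between -0.067 and -0.015 m and y of squat_pot in the frame of pocket_tray between -0.149 and -0.097 m and y of swab_packet in the frame of pocket_tray between 0.016 and 0.066 m) or (y of kidney_dish in the frame of pocket_tray below 0 m and y of brown_bottle in the frame of pocket_tray between 0.093 and 0.153 m and y of nozzle_bottle in the frame of pocket_tray between -0.149 and -0.097 m and y of lancet_carton in the frame of pocket_tray between -0.067 and -0.015 m and y of squat_pot in the frame of pocket_tray between 0.015 and 0.067 m and y of swab_packet in the frame of pocket_tray between -0.148 and -0.098 m)) and distance of each of brown_bottle, laid_packet, timer from where it was at the start of the episode below 0.015 m and angle between the x axis of swab_packet and the x axis of pocket_tray, either way round below 0.45 rad); the robot touches nothing.
It fails at once if the brown bottle is moved by more than 15 mm (distance of brown_bottle from where it was at the start of the episode above 0.015 m).
It fails at once if the packet already laid out is moved by more than 15 mm (distance of laid_packet from where it was at the start of the episode above 0.015 m).
It fails at once if the timer is moved by more than 15 mm (distance of timer from where it was at the start of the episode above 0.015 m).
It also fails if it takes over 115 s, if anything falls off the work surface, if the arm or the gripper's body presses on something with over 40 N, if the wrist force passes 120 N, or if a joint passes its speed limit or range.

## Working session

There is one attempt and no reset: what is moved stays moved. The work goes in short steps, Python scripts to look and compute and a shell command to move; the robot and the scene stay as the last step left them, time stands still between calls to the robot, and variables do not carry over. Pictures are saved under pics/ and viewed, at most 17 in all, crops included, and the job is handed in when it is done.

```bash
mkdir -p pics; cat > h.py <<'E'
import numpy as np, cv2
from workcell import bot, optics, order, nets
def cam(n):
    p=optics.camera_params(n); im,d=optics.read_camera(n); return im,d,p
def rays(uv,p):
    K=np.array(p["camera_matrix"],float); k=p["k1"]
    uv=np.asarray(uv,float).reshape(-1,2)
    return cv2.undistortPoints(uv[:,None],K,np.array([k,0,0,0,0],float))[:,0]
def pts(uv,z,p):  # uv pixels, z depth -> world
    r=rays(uv,p); z=np.asarray(z).reshape(-1,1)
    c=np.hstack([r*z,z,np.ones_like(z)]); return (c@np.linalg.inv(np.array(p["world_to_cam"])).T)[:,:3]
def onplane(uv,h,p):
    T=np.linalg.inv(np.array(p["world_to_cam"])); r=rays(uv,p)
    d=np.hstack([r,np.ones((len(r),1))])@T[:3,:3].T; o=T[:3,3]
    return o+d*((h-o[2])/d[:,2])[:,None]
def cloud(d,p,mask=None):
    m=(d>0) if mask is None else mask&(d>0)
    v,u=np.nonzero(m); return pts(np.c_[u,v],d[v,u],p),u,v
E
python3 - <<'E'
from h import *
for n in("top","scene"):
    im,d,p=cam(n); cv2.imwrite(f"pics/{n}0.png",im); print(n,np.linalg.inv(np.array(p["world_to_cam"]))[:3].round(3).tolist(),p["k1"],p["camera_matrix"][0][0],(d>0).mean())
    for t in "pocket_tray kidney_dish photometer nozzle_bottle squat_pot lancet_carton swab_packet brown_bottle timer".split():
        for r in nets.outline_of(n,t):
            c,u,v=cloud(d,p,r["mask"])
            if len(c): print(t,round(r["score"],2),np.round(r["position"]),"med",np.median(c,0).round(3),"lo",np.percentile(c,3,0).round(3),"hi",np.percentile(c,97,0).round(3))
print(bot.state())
E
```

```text
top [[0.022, -0.991, 0.13, 0.394], [-0.999, -0.025, -0.025, 0.009], [0.028, -0.13, -0.991, 1.164]] 0.04347789490864375 509.39823835151196 0.995888671875
pocket_tray 0.68 [313. 283.] med [ 0.47  -0.009  0.005] lo [ 0.401 -0.158  0.   ] hi [0.588 0.172 0.021]
kidney_dish 0.7 [378. 190.] med [ 0.691 -0.151  0.027] lo [ 0.635 -0.258  0.001] hi [ 0.745 -0.049  0.04 ]
photometer 0.67 [225. 200.] med [0.648 0.199 0.052] lo [0.591 0.151 0.024] hi [0.711 0.248 0.059]
nozzle_bottle 0.98 [130. 228.] med [0.575 0.381 0.104] lo [0.556 0.367 0.003] hi [0.603 0.41  0.144]
nozzle_bottle 0.32 [225. 200.] med [0.649 0.2   0.052] lo [0.59  0.151 0.022] hi [0.712 0.249 0.058]
squat_pot 0.93 [170. 261.] med [0.508 0.314 0.042] lo [0.491 0.3   0.012] hi [0.529 0.334 0.061]
squat_pot 0.83 [137. 286.] med [0.451 0.378 0.042] lo [0.434 0.365 0.011] hi [0.468 0.399 0.062]
lancet_carton 0.86 [493. 300.] med [ 0.442 -0.389  0.071] lo [ 0.427 -0.422  0.002] hi [ 0.458 -0.375  0.075]
lancet_carton 0.65 [440. 250.] med [ 0.552 -0.278  0.07 ] lo [ 0.532 -0.298  0.002] hi [ 0.577 -0.268  0.075]
swab_packet 0.88 [189
[... 1581 characters left out ...]
nt_pos': array([-9.27887988e-01,  3.58542787e-01,  1.19200901e-02, -5.15198395e-06,
       -1.22407892e+00, -2.88093513e-01]), 'qvel': array([ 9.13360604e-04,  2.18151604e-04, -6.66816196e-05,  5.08684123e-04,
        2.68065963e-04, -2.34265654e-04]), 'joint_torque': array([ 1.21861590e-04, -5.82994831e+01,  2.93654966e+01,  6.94139689e+00,
       -7.57082908e-04, -2.35757875e-05]), 'tool_pos': array([ 0.23448974, -0.63295578,  0.2083471 ]), 'ee_rot': array([ 2.34205388e-05, -1.76477412e-01,  9.84304689e-01, -4.12274260e-05]), 'force': array([ 0.31379499, -0.22658326,  0.01564621]), 'moment': array([-0.00068693, -0.03156957,  0.03720528]), 'finger_force': 0.0, 'opening': 1.0025243206358787}
```

View pics/top0.png

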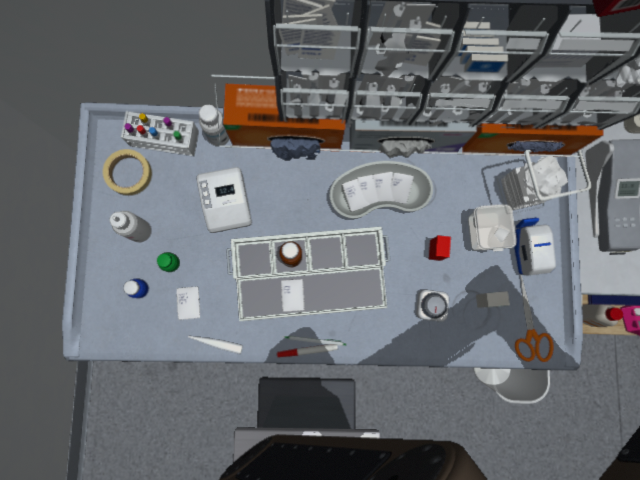

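```bash
python3 - <<'E'
import cv2,numpy as np
a=cv2.imread("pics/top0.png")
l=cv2.resize(a[200:330,90:220],(400,400),interpolation=2); r=cv2.resize(a[220:350,400:530],(400,400),interpolation=2)
cv2.imwrite("pics/crop0.png",np.hstack([l,r]))
E
```

```text
(no output)
```

View pics/crop0.png

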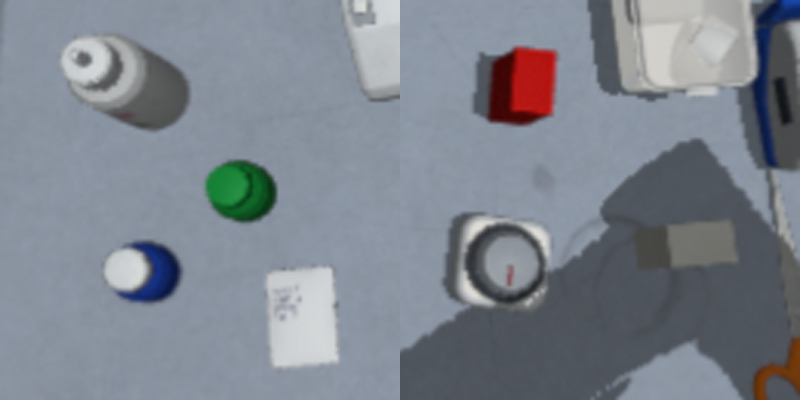

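The top picture shows the kidney dish at the right end (380,190) and the photometer at the left (225,200). The brown bottle is in the second pocket from the left (290,255), and the laid packet is at (292,295).

- **Pot candidates:** green (168,261) and blue with a white lid (136,287). The white-lidded one is meant, because green is the look-alike.
- **Carton candidates:** red (440,247) and grey-white (493,300). The grey-white one is meant, because red is excluded.
- **Nozzle bottle:** (130,228). The enlarged crop confirms all three.
- **Loose packet:** (189,302).

This means the bottle goes to y=-0.123, the carton to -0.041, the pot to +0.123, and the packet goes in front of -0.123.

```bash
cat >> h.py <<'E'
from scipy.optimize import least_squares
def circ(c,R):  # side points -> centre, known radius
    f=lambda q:np.hypot(c[:,0]-q[0],c[:,1]-q[1])-R
    s=least_squares(f,np.median(c[:,:2],0),loss="soft_l1",f_scale=.002); return s.x,np.abs(s.fun).mean()
def rect(c):
    (x,y),(w,h),a=cv2.minAreaRect((c[:,:2]*1000).astype(np.float32)); return np.round([x/1000,y/1000,w/1000,h/1000],4),round(a,1)
E
python3 - <<'E'
from h import *
import glob
for n in("top","scene"):
    im,d,p=cam(n); c,u,v=cloud(d,p)
    box=lambda cx,cy,r,z0,z1:c[(np.hypot(c[:,0]-cx,c[:,1]-cy)<r)&(c[:,2]>z0)&(c[:,2]<z1)]
    print(n)
    for nm,x,y,R,z0,z1 in(("noz",.578,.385,.0265,.02,.095),("nozTip",.578,.385,.0265,.115,.2),("pot",.452,.38,.0215,.008,.034),("brown",.524,.045,.0245,.03,.08)):
        q=box(x,y,.045,z0,z1); 
        if len(q)>8: print(nm,len(q),circ(q,R) if nm!="nozTip" else (np.median(q,0),q[:,2].max()))
    q=box(.442,-.392,.05,.066,.08); print("carton",len(q),rect(q),q[:,2].mean())
    q=box(.421,.276,.055,.0035,.012); print("packet",len(q),rect(q),np.median(q[:,2]))
    q=c[(c[:,0]>.37)&(c[:,0]<.62)&(abs(c[:,1])<.2)&(c[:,2]>.009)&(c[:,2]<.024)]; print("tray",len(q),rect(q))
    for h in (.0035,): 
        q=box(.44,.04,.06,.0085,.0145); print("laid",len(q),np.median(q,0))
    q=c[(abs(c[:,0]-.43)<.05)&(abs(c[:,1]+.27)<.05)&(c[:,2]>.012)];print("timer",rect(q))
    cc=c.reshape(-1,3)
    q=box(.30,.30,.03,-.02,.02); q=c[(abs(c[:,0]-.5)<.03)&(abs(c[:,1]-.22)<.02)]; print("table z",np.median(q[:,2]))
E
```

```text
top
noz 309 (array([0.58244315, 0.39422269]), np.float64(0.0008276217754454457))
nozTip 269 (array([0.57968657, 0.38970545, 0.13935486]), np.float64(0.16002109674960585))
pot 119 (array([0.45153883, 0.38733752]), np.float64(0.0011903674263777618))
brown 48 (array([0.53130833, 0.04831038]), np.float64(0.00014932151435260427))
carton 321 (array([ 0.4437, -0.4001,  0.0298,  0.0494]), 6.3) 0.07197368884078519
packet 587 (array([0.4216, 0.2734, 0.1044, 0.1007]), 52.5) 0.005291535922031354
tray 2466 (array([0.5149, 0.0076, 0.2275, 0.3674]), 6.3)
laid 491 [0.4395716  0.0437316  0.01027843]
timer (array([ 0.4278, -0.2731,  0.0669,  0.0653]), 83.8)
table z 0.00010199106482222664
scene
brown 239 (array([0.5303844 , 0.04502246]), np.float64(0.0016748385986748763))
carton 197 (array([ 0.4418, -0.4025,  0.0385,  0.0466]), 10.0) 0.07253971937161457
packet 0 (array([0., 0., 0., 0.]), 0.0) nan
tray 1662 (array([0.514 , 0.0042, 0.2383, 0.3706]), 7.0)
laid 258 [0.43662579 0.0380135  0.01016061]
timer (array([ 0.4239, -0.2765,  0.0674,  0.0677]), 84.5)
table z nan
  return _methods._mean(a, axis=axis, dtype=dtype,
  ret = ret.dtype.type(ret / rcount)
```

```bash
python3 - <<'E'
from h import *
im,d,p=cam("top"); c,u,v=cloud(d,p)
q=c[(c[:,0]>.38)&(c[:,0]<.61)&(abs(c[:,1])<.2)&(c[:,2]>.0095)&(c[:,2]<.023)]
segs=[((.005,-.165),(.005,.165)),((.088,-.165),(.088,.165)),((-.088,-.165),(-.088,.165))]+[((.005,y),(.088,y)) for y in(-.082,0,.082)]+[((-.088,y),(.088,y)) for y in(-.165,.165)]
def dist(P):
    o=[]
    for a,b in segs:
        a=np.array(a);b=np.array(b);t=np.clip((P-a)@(b-a)/((b-a)@(b-a)),0,1)[:,None];o.append(np.linalg.norm(P-a-t*(b-a),axis=1))
    return np.min(o,0)
def f(s):
    C,S=np.cos(s[2]),np.sin(s[2]); return dist((q[:,:2]-s[:2])@np.array([[C,-S],[S,C]]))
best=min((least_squares(f,[x,y,a],loss="cauchy",f_scale=.002) for x in(.47,.49,.5) for y in(-.01,0,.01) for a in(.1,.05,.14)),key=lambda r:r.cost)
s=best.x; print("tray",s,np.median(best.fun))
C,S=np.cos(s[2]),np.sin(s[2]); R=np.array([[C,-S],[S,C]])
for nm,l in dict(noz=(.0465,-.123),car=(.0465,-.041),pot=(.0465,.123),pkt=(-.0415,-.115),brown=(.0465,.041),bilaid=(-.0415,.041)).items(): print(nm,(R@l+s[:2]).round(4))
for t in("swab_packet",):
    for r in nets.outline_of("top",t):
        vv,uu=np.nonzero(r["mask"]); print(t,round(r["score"],2),rect(onplane(np.c_[uu,vv],.006,p)))
def inv(P): return R.T@(np.array(P)-s[:2])
print("brown local",inv((.5313,.0483)))
E
```

```text
tray [0.49175307 0.00489105 0.11081316] 0.0019948195668523655
noz [ 0.5516 -0.1122]
car [ 0.5425 -0.0307]
pot [0.5244 0.1323]
pkt [ 0.4632 -0.114 ]
brown [0.5334 0.0508]
bilaid [0.446  0.0411]
swab_packet 0.79 (array([0.4218, 0.276 , 0.0739, 0.0509]), 3.4)
swab_packet 0.41 (array([0.4529, 0.3915, 0.0424, 0.0532]), 1.1)
brown local [0.04410481 0.03876934]
```

```bash
cat >> h.py <<'E'
from scipy.spatial.transform import Rotation as Ro
def plan(x,y,z,yaw=None):
    """cm in tool axes (after the turn) to reach world x,y,z; yaw=angle of tool y line, deg"""
    s=bot.state(); q=np.array(s["ee_rot"]); M=Ro.from_quat(q[[1,2,3,0]]).as_matrix(); cur=np.degrees(np.arctan2(M[1,1],M[0,1]))
    t=0 if yaw is None else -((yaw-cur+90)%180-90)
    M2=M@Ro.from_rotvec([0,0,np.radians(t)]).as_matrix()
    print("t",round(s["time_s"],2),"tcp",np.round(s["tool_pos"],4),"yaw",round(cur,1),"j6",round(s["joint_pos"][5],2),"turn",round(t,1),"shift cm",np.round(M2.T@(np.array([x,y,z])-s["tool_pos"])*100,2))
E
python3 -c "
from h import *
plan(.4432,-.4005,.12,6.3)"
```

```text
t 1.2 tcp [ 0.2345 -0.6329  0.2083] yaw 110.3 j6 -0.29 turn -76.0 shift cm [-20.81 -23.3    8.83]
```

```bash
python3 -m jog '[[0,0,0,-10.6,-1],[0,0,0,-10.6,-1],[0,0,0,-10.6,-1],[0,0,0,-10.6,-1],[0,0,0,-10.6,-1],[0,0,0,-10.6,-1],[0,0,0,-10.6,-1],[0,0,0,-1.8,-1],[-3.5,-3.9,0,0,-1],[-3.5,-3.9,0,0,-1],[-3.5,-3.9,0,0,-1],[-3.5,-3.9,0,0,-1],[-3.5,-3.9,0,0,-1],[-3.3,-3.8,0,0,-1],[0,0,0,0,-1],[0,0,0,0,-1]]' 40
python3 - <<'E'
from h import *
plan(.4432,-.4005,.12,6.3)
im,d,p=cam("wrist"); c,u,v=cloud(d,p); cv2.imwrite("pics/w1.png",im)
q=c[(np.hypot(c[:,0]-.443,c[:,1]+.4)<.06)&(c[:,2]>.062)&(c[:,2]<.085)]; print(len(q),rect(q) if len(q) else 0,q[:,2].mean())
E
```

```text
time_s: 3.2
tool_pos: [0.4432, -0.4004, 0.2084]
ee_rot: [0.0, 0.745, -0.667, -0.0]
force: [-0.5, 0.1, -0.5]
opening: 1.005
finger_force: 0.0
t 3.2 tcp [ 0.4432 -0.4004  0.2084] yaw -173.7 j6 0.52 turn -0.0 shift cm [0.01 0.   8.84]
1639 (array([ 0.4436, -0.4025,  0.03  ,  0.0465]), 6.6) 0.0725587256115587
```

View pics/w1.png

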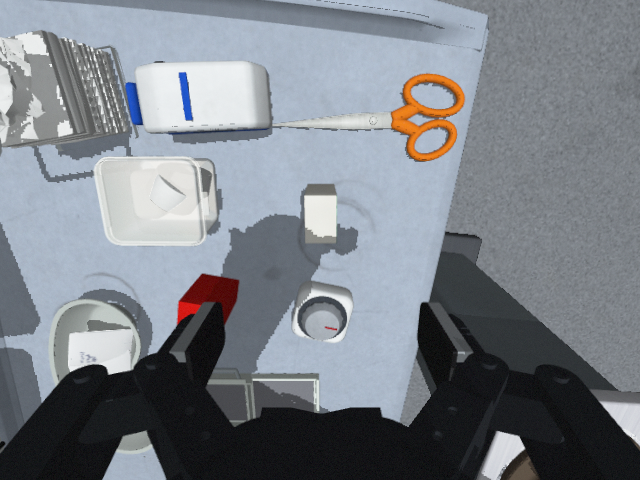

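The wrist picture shows the white carton at (320,212), with clear space for the fingers on both sides of it. I'll descend and grip.

```bash
python3 -m jog '[[0.15,0,4.5,0,-1],[0,0,4.5,0,-1],[0,0,4.5,0,-1],[0,0,4.7,0,-1],[0,0,0,0,-1],[0,0,0,0,1],[0,0,0,0,1],[0,0,0,0,1],[0,0,0,0,1],[0,0,0,0,1],[0,0,0,0,1],[0,0,0,0,1],[0,0,0,0,1]]' 25; python3 -m jog '[[0,0,-3,0,1],[0,0,-4,0,1],[0,0,-5,0,1],[0,0,-5,0,1],[0,0,0,0,1],[0,0,0,0,1]]'
python3 - <<'E'
from h import *
plan(.5425,-.0307,.2,6.35)
E
```

```text
time_s: 4.88
tool_pos: [0.4441, -0.4026, 0.028]
ee_rot: [-0.0, 0.745, -0.667, 0.001]
force: [-0.6, -0.2, 8.0]
opening: 0.357
finger_force: 26.6
time_s: 5.62
tool_pos: [0.4431, -0.4016, 0.1963]
ee_rot: [-0.0, 0.745, -0.667, 0.0]
force: [0.2, 0.7, -0.8]
opening: 0.363
finger_force: 25.6
t 5.62 tcp [ 0.4431 -0.4016  0.1963] yaw -173.7 j6 0.52 turn -0.0 shift cm [-35.76 -13.98  -0.35]
```

```bash
python3 -m jog '[[-4.5,-1.75,0,0,1],[-4.5,-1.75,0,0,1],[-4.5,-1.75,0,0,1],[-4.5,-1.75,0,0,1],[-4.5,-1.75,0,0,1],[-4.5,-1.75,0,0,1],[-4.5,-1.75,0,0,1],[-4.2,-1.7,0,0,1],[0,0,0,0,1],[0,0,0,0,1],[0,0,4,0,1],[0,0,4,0,1],[0,0,3,0,1],[0,0,0,0,1]]'
python3 - <<'E'
from h import *
plan(.5425,-.0307,.033,6.35)
im,d,p=cam("wrist"); c,u,v=cloud(d,p); cv2.imwrite("pics/w2.png",im)
E
```

```text
time_s: 7.38
tool_pos: [0.5402, -0.0334, 0.084]
ee_rot: [0.002, 0.744, -0.668, -0.002]
force: [-0.7, -1.2, -0.5]
opening: 0.359
finger_force: 25.5
t 7.38 tcp [ 0.5402 -0.0334  0.084 ] yaw -173.8 j6 -0.19 turn -0.1 shift cm [-0.25 -0.28  5.09]
```

View pics/w2.png

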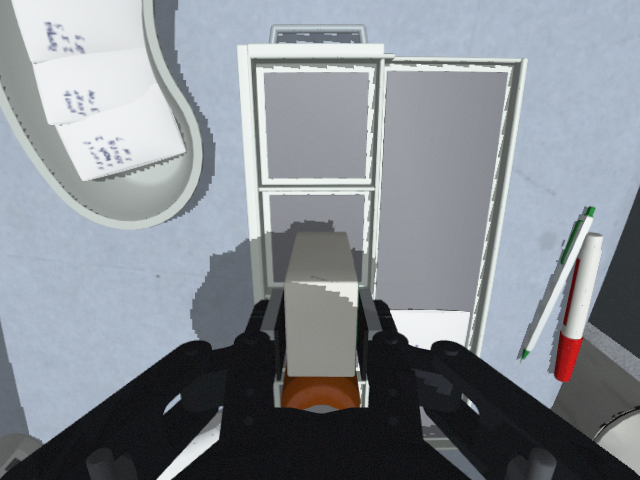

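The carton hangs centred over the third pocket (pocket edges at 262–372 across), and the brown bottle is clear behind it. I'll lower it.

```bash
python3 -m jog '[[-0.1,-0.2,2.5,0,1],[0,0,1.3,0,1],[0,0,0.6,0,1],[0,0,0.3,0,1],[0,0,0.3,0,1],[0,0,0,0,1],[0,0,0,0,1]]'
```

```text
time_s: 8.3
tool_pos: [0.5446, -0.0306, 0.0366]
ee_rot: [-0.0, 0.745, -0.667, 0.0]
force: [-0.2, -1.1, 0.1]
opening: 0.359
finger_force: 25.6
```

```bash
python3 -m jog '[[0,0,0.2,0,1],[0,0,0,0,1],[0,0,0.1,0,1],[0,0,0,0,1]]';python3 -m jog '[[0,0,0.1,0,1],[0,0,0,0,1],[0,0,0,0,1]]'
```

```text
time_s: 8.8
tool_pos: [0.5444, -0.0306, 0.0332]
ee_rot: [0.0, 0.745, -0.667, -0.0]
force: [-0.0, -0.5, -0.3]
opening: 0.363
finger_force: 25.6
time_s: 9.18
tool_pos: [0.5445, -0.0306, 0.0326]
ee_rot: [-0.0, 0.745, -0.667, 0.0]
force: [-1.3, 0.9, 4.9]
opening: 0.36
finger_force: 26.1
```

```bash
python3 -m jog '[[0,0,0,0,-0.2],[0,0,0,0,-0.2],[0,0,0,0,-1],[0,0,0,0,-1],[0,0,-4,0,-1],[0,0,-5,0,-1],[0,0,-5,0,-1],[0,0,-5,0,-1],[0,0,0,0,-1]]'
python3 - <<'E'
from h import *
im,d,p=cam("top"); c,u,v=cloud(d,p)
q=c[(np.hypot(c[:,0]-.5445,c[:,1]+.03)<.04)&(c[:,2]>.05)&(c[:,2]<.1)]; print(len(q),rect(q) if len(q) else 0,q[:,2].mean() if len(q) else 0)
plan(.5824,.394,.25,135)
E
```

```text
time_s: 10.3
tool_pos: [0.5468, -0.0303, 0.2269]
ee_rot: [-0.003, 0.745, -0.667, 0.003]
force: [0.4, -0.1, -1.4]
opening: 1.003
finger_force: 0.0
145 (array([ 0.5423, -0.0216,  0.0303,  0.0347]), 7.1) 0.0750610936110805
t 10.35 tcp [ 0.5454 -0.0303  0.2243] yaw -173.7 j6 -0.19 turn 51.3 shift cm [-32.63  27.38  -2.51]
```

```bash
python3 -m jog '[[-4.8,0.3,-0.5,0,-1],[-4.8,0,-0.5,0,-1],[-4.8,0,-0.5,0,-1],[-4.8,0,-0.5,0,-1],[-4.8,0,-0.5,0,-1],[-4.8,0,0,0,-1],[-4.8,0,0,0,-1],[-4.8,0,0,0,-1],[-3.6,0,0,0,-1],[0,0,0,0,-1],[0,0,0,0,-1]]' 
python3 - <<'E'
from h import *
plan(.5824,.394,.25)
im,d,p=cam("wrist"); c,u,v=cloud(d,p); cv2.imwrite("pics/w3.png",im)
q=c[(np.hypot(c[:,0]-.58,c[:,1]-.392)<.045)&(c[:,2]>.03)&(c[:,2]<.19)]
for a,b in((.03,.095),):
    m=q[(q[:,2]>a)&(q[:,2]<b)]; print(len(m),circ(m,.0265))
print(np.histogram(q[:,2],bins=np.arange(.09,.175,.005)))
m=q[q[:,2]>.15]; print("tip",m.mean(0),m[:,2].max())
E
```

```text
time_s: 11.72
tool_pos: [0.4947, 0.386, 0.2459]
ee_rot: [0.001, 0.745, -0.667, 0.0]
force: [0.3, 0.5, -0.1]
opening: 0.998
finger_force: 0.0
t 11.72 tcp [0.4947 0.386  0.2459] yaw -173.7 j6 -0.86 turn 0 shift cm [ 0.17 -8.8  -0.42]
707 (array([0.54953201, 0.35718093]), np.float64(0.0054200220153132975))
(array([ 74,  74, 260, 342, 571,  30,  60,  72,  70, 331, 706,  35,  32,
        65,   1,   0]), array([0.09 , 0.095, 0.1  , 0.105, 0.11 , 0.115, 0.12 , 0.125, 0.13 ,
       0.135, 0.14 , 0.145, 0.15 , 0.155, 0.16 , 0.165, 0.17 ]))
tip [0.58115386 0.39042798 0.15605597] 0.16042053685155805
```

View pics/w3.png

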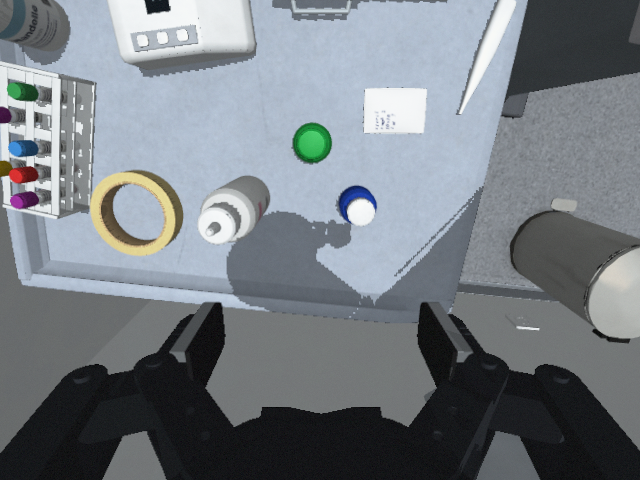

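The wrist picture shows the nozzle bottle at (235,210) with the tape ring (137,212) beside it, which is low. The white-lidded pot is at (358,205), the green one at (312,143), and the packet at (394,110).

```bash
python3 -m jog '[[0.2,-4.3,0,0,-1],[0.2,-4.33,0,0,-1],[0,0,0,0,-1],[0,0,0,0,-1]]' 
python3 - <<'E'
from h import *
plan(.581,.3915,.09)
im,d,p=cam("wrist"); c,u,v=cloud(d,p)
q=c[(np.hypot(c[:,0]-.58,c[:,1]-.392)<.045)&(c[:,2]>.03)&(c[:,2]<.19)]
for a,b in((.137,.147),(.1,.116),(.15,.17)):
    m=q[(q[:,2]>a)&(q[:,2]<b)]; print(len(m),rect(m),m.mean(0).round(4))
m=q[(q[:,2]>.03)&(q[:,2]<.1)];print(len(m),circ(m,.0265))
E
```

```text
time_s: 12.28
tool_pos: [0.5815, 0.3908, 0.2469]
ee_rot: [0.0, 0.745, -0.668, -0.0]
force: [-0.1, -0.2, 0.2]
opening: 0.994
finger_force: 0.0
t 12.28 tcp [0.5815 0.3908 0.2469] yaw -173.8 j6 -0.76 turn 0 shift cm [-0.08  0.03 15.69]
1031 (array([0.5828, 0.3916, 0.0315, 0.0331]), 7.2) [0.5828 0.3903 0.1405]
1113 (array([0.5827, 0.3888, 0.0516, 0.0466]), 5.4) [0.5836 0.3808 0.1089]
87 (array([0.5827, 0.3912, 0.0073, 0.0068]), 8.8) [0.5829 0.3905 0.1564]
434 (array([0.58268688, 0.39187375]), np.float64(7.250666675659576e-05))
```

```bash
python3 -m jog '[[-0.1,-0.1,4.5,0,-1],[0,0,4.5,0,-1],[0,0,3.9,0,-1],[0,0,1.8,0,-1],[0,0,0.5,0,-1],[0,0,0,0,-1],[0,0,0,0,-1]]'; python3 -m jog '[[0,0,0.4,0,-1],[0,0,0.2,0,-1],[0,0,0,0,-1]]'
```

```text
time_s: 13.2
tool_pos: [0.583, 0.3938, 0.0971]
ee_rot: [-0.001, 0.745, -0.667, 0.0]
force: [0.1, -0.0, 0.5]
opening: 1.0
finger_force: 0.0
time_s: 13.58
tool_pos: [0.5822, 0.393, 0.0891]
ee_rot: [0.0, 0.745, -0.667, -0.0]
force: [-0.0, 0.4, 0.5]
opening: 1.0
finger_force: 0.0
```

```bash
python3 -m jog '[[0,0,0.2,0,-1],[0,0,0,0,-1]]'; python3 -m jog '[[0,0,0.15,0,-1],[0,0,0,0,-1]]';  python3 -m jog '[[0,0,0,0,1],[0,0,0,0,1],[0,0,0,0,1],[0,0,0,0,1],[0,0,0,0,1],[0,0,0,0,1],[0,0,0,0,1]]' 45
```

```text
time_s: 13.82
tool_pos: [0.5822, 0.3931, 0.0871]
ee_rot: [0.0, 0.745, -0.667, -0.0]
force: [0.1, 0.1, -0.4]
opening: 1.004
finger_force: 0.0
time_s: 14.08
tool_pos: [0.5822, 0.3931, 0.0856]
ee_rot: [0.0, 0.745, -0.667, -0.0]
force: [-0.5, 0.4, -0.1]
opening: 0.999
finger_force: 0.0
time_s: 14.95
tool_pos: [0.5823, 0.3932, 0.0858]
ee_rot: [-0.0, 0.745, -0.667, -0.0]
force: [-0.0, 0.2, 0.8]
opening: -0.002
finger_force: 0.0
```

```bash
python3 - <<'E'
from h import *
im,d,p=cam("top"); cv2.imwrite("pics/t2.png",cv2.resize(im[150:350,60:300],(720,600)))
E
```

```text
(no output)
```

View pics/t2.png

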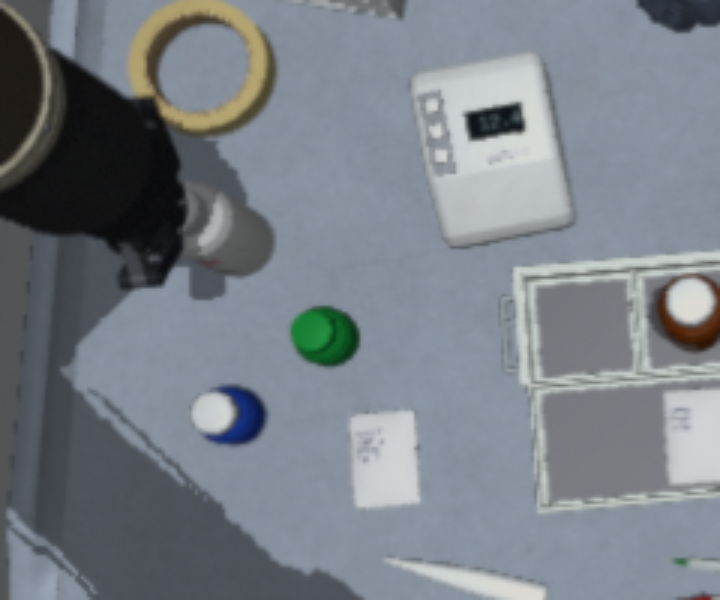

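```bash
python3 - <<'E'
from h import *
plan(.5827,.392,.09)
im,d,p=cam("top"); c,u,v=cloud(d,p)
for a,b in((.005,.05),(.05,.1),(.1,.12),(.12,.2)):
    m=c[(np.hypot(c[:,0]-.58,c[:,1]-.37)<.07)&(c[:,2]>a)&(c[:,2]<b)]; print(a,len(m),rect(m),circ(m,.0265))
im,d,p=cam("wrist"); cv2.imwrite("pics/w4.png",im)
E
```

```text
t 15.0 tcp [0.5823 0.3931 0.0858] yaw -173.7 j6 -0.76 turn 0 shift cm [ 0.12 -0.03 -0.42]
0.005 214 (array([0.576 , 0.3571, 0.1035, 0.1243]), 80.8) (array([0.56153152, 0.35184792]), np.float64(0.010096525125421073))
0.05 223 (array([0.5788, 0.3802, 0.0289, 0.0529]), 76.8) (array([0.5822681, 0.3947082]), np.float64(0.0005575800860575168))
0.1 226 (array([0.5819, 0.384 , 0.0505, 0.0309]), 2.3) (array([0.5825591 , 0.40051858]), np.float64(0.0030475834994395795))
0.12 455 (array([0.5824, 0.3883, 0.1246, 0.0258]), 1.1) (array([0.57780446, 0.40338142]), np.float64(0.011161968574433443))
```

View pics/w4.png

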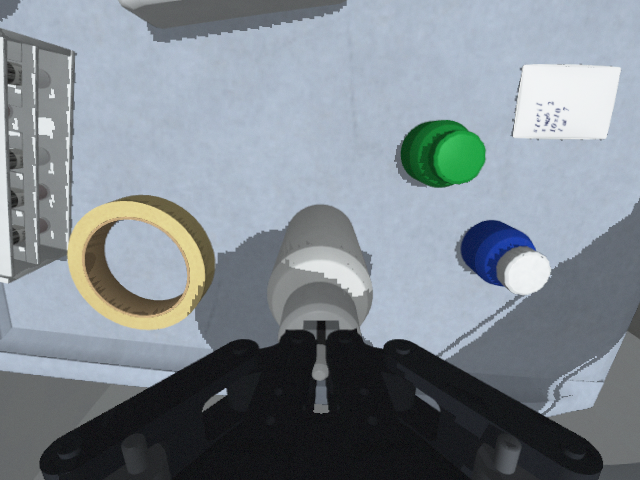

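```bash
python3 - <<'E'
from h import *
im,d,p=cam("wrist")
K=np.array(p["camera_matrix"]);T=np.array(p["world_to_cam"])
s=bot.state()
for z in(.0858,.105,.16):
    q=T@np.r_[s["tool_pos"][:2],z,1]; r=q[:2]/q[2]; r=r*(1+p["k1"]*r@r); print(z,K[:2,:2]@r+K[:2,2])
for px in [(297,350),(345,350),(305,328),(337,328),(320,370),(320,310),(320,290),(240,350)]:
    print(px,pts([px],[d[px[1],px[0]]],p).round(4))
print(np.linalg.inv(T)[:3,3])
E
```

```text
0.0858 [319.87942615 286.03255059]
0.105 [319.80769191 303.17365194]
0.16 [319.47691998 382.60842701]
(297, 350) [[0.5909 0.3814 0.1596]]
(345, 350) [[0.5757 0.3787 0.1611]]
(305, 328) [[0.5888 0.3817 0.1458]]
(337, 328) [[0.5774 0.3798 0.1468]]
(320, 370) [[0.5826 0.3889 0.1589]]
(320, 310) [[0.5839 0.3769 0.1404]]
(320, 290) [[0.5841 0.3749 0.1278]]
(240, 350) [[0.6085 0.3808 0.1631]]
[0.59060356 0.31387374 0.25204094]
```

The fingers shut above the graspable solid and the bottle hasn't moved. I'll lift straight up, open, and go lower while watching the force.

```bash
python3 -m jog '[[0,0,-1,0,1],[0,0,-3,0,1],[0,0,-5,0,1],[0,0,0,0,-1],[0,0,0,0,-1],[0,0,0,0,-1],[0,0,0,0,-1],[0,0,0,0,-1]]'; python3 - <<'E'
from h import *
plan(.5827,.3925,.085)
im,d,p=cam("wrist"); c,u,v=cloud(d,p)
q=c[(np.hypot(c[:,0]-.58,c[:,1]-.392)<.045)&(c[:,2]>.03)&(c[:,2]<.19)]
for a,b in((.137,.147),(.15,.17)):
    m=q[(q[:,2]>a)&(q[:,2]<b)]; print(len(m),rect(m) if len(m) else 0)
m=q[(q[:,2]>.03)&(q[:,2]<.1)];print(len(m),circ(m,.0265))
E
```

```text
time_s: 16.15
tool_pos: [0.5821, 0.393, 0.1751]
ee_rot: [0.001, 0.745, -0.667, 0.0]
force: [0.2, 1.4, 0.8]
opening: 0.999
finger_force: 0.0
t 16.15 tcp [0.5821 0.393  0.1751] yaw -173.7 j6 -0.76 turn 0 shift cm [ 0.04 -0.06  9.01]
1727 (array([0.5829, 0.3915, 0.0323, 0.0328]), 7.4)
167 (array([0.5829, 0.3909, 0.0073, 0.0071]), 7.3)
802 (array([0.58268232, 0.39179514]), np.float64(8.745765401561662e-05))
```

```bash
python3 -m jog '[[0.12,-0.06,4.5,0,-1],[0,0,3.5,0,-1],[0,0,0.9,0,-1],[0,0,0,0,-1]]'; for i in 1 2; do python3 -m jog '[[0,0,0.15,0,-1],[0,0,0.15,0,-1],[0,0,0,0,-1]]' | grep -E "tool_pos|^force"; done
```

```text
time_s: 16.7
tool_pos: [0.5833, 0.392, 0.087]
ee_rot: [0.0, 0.745, -0.667, 0.0]
force: [0.2, 1.5, -0.1]
opening: 1.002
finger_force: 0.0
tool_pos: [0.5832, 0.3922, 0.0845]
force: [0.2, 0.2, 0.3]
tool_pos: [0.5829, 0.3919, 0.0806]
force: [0.1, -0.5, 0.1]
```

```bash
for i in 1 2; do python3 -m jog '[[0,0,0.15,0,-1],[0,0,0.15,0,-1],[0,0,0,0,-1]]' | grep -E "tool_pos|^force"; done; python3 -m jog '[[0,0,0,0,1],[0,0,0,0,1],[0,0,0,0,1],[0,0,0,0,1],[0,0,0,0,1],[0,0,0,0,1]]' 40
```

```text
tool_pos: [0.5829, 0.3919, 0.0776]
force: [0.4, 0.2, -0.3]
tool_pos: [0.5829, 0.3919, 0.0746]
force: [-0.0, -0.5, -0.5]
time_s: 18.95
tool_pos: [0.5834, 0.3923, 0.0753]
ee_rot: [-0.001, 0.745, -0.667, 0.0]
force: [-0.6, 0.8, 5.4]
opening: 0.595
finger_force: 42.2
```

```bash
python3 -m jog '[[0,0,-0.5,0,1],[0,0,-1,0,1],[0,0,-1,0,1],[0,0,0,0,1],[0,0,0,0,1]]' 60; python3 - <<'E'
from h import *
im,d,p=cam("wrist"); cv2.imwrite("pics/w5.png",im)
E
```

```text
time_s: 19.58
tool_pos: [0.5828, 0.3919, 0.0997]
ee_rot: [0.0, 0.745, -0.667, -0.0]
force: [0.6, -0.1, -1.8]
opening: 0.586
finger_force: 62.3
```

View pics/w5.png

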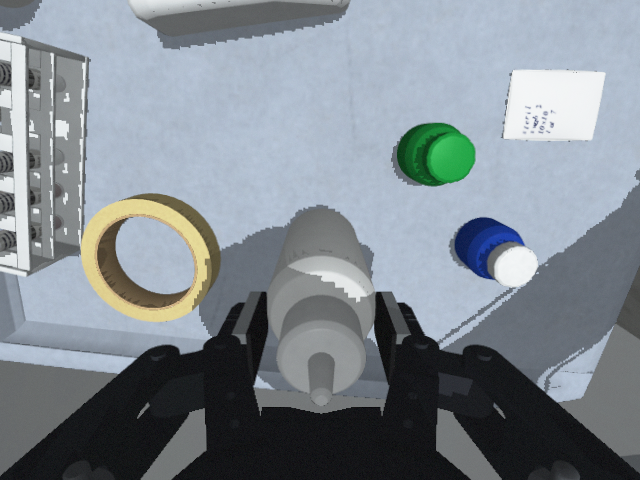

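The bottle is held upright between the pads (cap at (320,355)), and its weight shows as 1.8 N. I'll carry it over.

```bash
python3 -m jog '[[0,0,-3,0,1],[0,0,-4,0,1],[0,0,-4,0,1],[0,0,-2,0,1],[4,0,0,0,1],[4.5,0,0,0,1],[4.5,0,0,0,1],[4.5,0,0,0,1],[4.5,0,0,0,1],[0,0,0,0,1]]'; python3 - <<'E'
from h import *
plan(.5516,-.1122,.2)
E
```

```text
time_s: 20.88
tool_pos: [0.6072, 0.1704, 0.2298]
ee_rot: [0.0, 0.744, -0.668, -0.0]
force: [-0.2, 0.5, -0.9]
opening: 0.583
finger_force: 62.7
t 20.88 tcp [0.6072 0.1704 0.2298] yaw -173.9 j6 -0.48 turn 0 shift cm [27.5   8.55  2.99]
```

```bash
python3 -m jog '[[4.5,1.4,0,0,1],[4.5,1.4,0,0,1],[4.5,1.4,0,0,1],[4.5,1.4,0,0,1],[4.5,1.4,0,0,1],[4.5,1.4,0,0,1],[0,0,2,0,1],[0,0,4,0,1],[0,0,2,0,1],[0,0,0,0,1],[0,0,0,0,1]]'; python3 - <<'E'
from h import *
plan(.5516,-.1122,.08,6.35)
im,d,p=cam("top"); cv2.imwrite("pics/t3.png",cv2.resize(im[150:350,220:460],(720,600)))
c,u,v=cloud(d,p)
for a,b in((.07,.12),):
    m=c[(np.hypot(c[:,0]-.55,c[:,1]+.112)<.05)&(c[:,2]>a)&(c[:,2]<b)]; print(a,len(m),circ(m,.0265),m[:,2].min())
m=c[(np.hypot(c[:,0]-.55,c[:,1]+.112)<.05)&(c[:,2]>.03)&(c[:,2]<.2)]; print(np.histogram(m[:,2],bins=np.arange(.03,.2,.01)))
E
```

```text
time_s: 22.25
tool_pos: [0.5543, -0.104, 0.1507]
ee_rot: [-0.0, 0.745, -0.667, 0.0]
force: [0.7, 0.8, -0.6]
opening: 0.582
finger_force: 62.8
t 22.25 tcp [ 0.5543 -0.104   0.1507] yaw -173.6 j6 -0.05 turn 0.0 shift cm [0.78 0.37 7.07]
0.07 59 (array([ 0.51577939, -0.0702398 ]), np.float64(0.00435123028235838)) 0.07607193578417704
(array([ 0,  0,  0,  0,  4,  8, 17, 16, 14, 16, 13, 19, 15, 14, 35, 62]), array([0.03, 0.04, 0.05, 0.06, 0.07, 0.08, 0.09, 0.1 , 0.11, 0.12, 0.13,
       0.14, 0.15, 0.16, 0.17, 0.18, 0.19]))
```

View pics/t3.png

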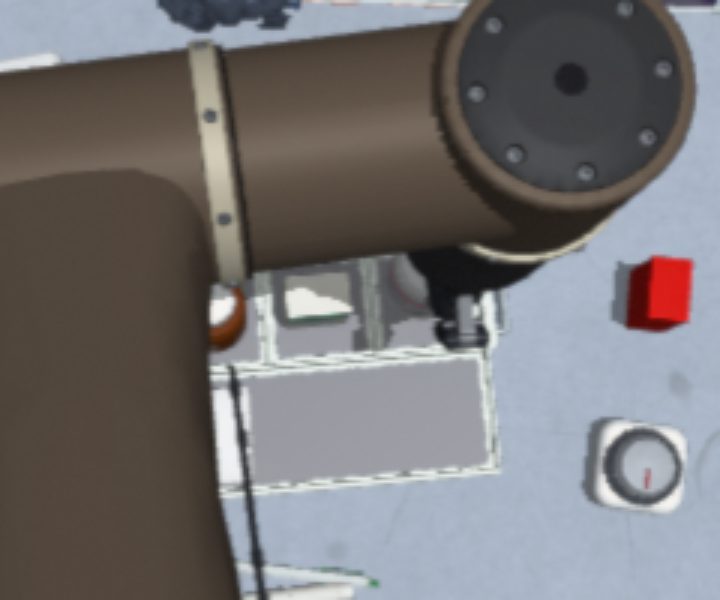

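The top view shows the bottle hanging over the end pocket (crop (410,280)), and the carton upright in its own pocket (320,300). I'll lower the bottle.

```bash
python3 -m jog '[[0.8,0.35,0,0,1],[0,0,3,0,1],[0,0,2,0,1],[0,0,1,0,1],[0,0,0.5,0,1],[0,0,0,0,1],[0,0,0,0,1]]'; for i in 1 2 3; do python3 -m jog '[[0,0,0.1,0,1],[0,0,0.1,0,1],[0,0,0,0,1]]' | grep -E "tool_pos|^force"; done
```

```text
time_s: 23.18
tool_pos: [0.5515, -0.1126, 0.0856]
ee_rot: [-0.0, 0.745, -0.667, 0.0]
force: [0.5, 0.6, -2.0]
opening: 0.58
finger_force: 62.8
tool_pos: [0.5509, -0.1125, 0.0828]
force: [-0.8, -0.5, -1.3]
tool_pos: [0.5509, -0.1126, 0.0807]
force: [-0.8, 0.0, -1.0]
tool_pos: [0.5512, -0.1127, 0.08]
force: [-2.7, 1.4, 9.8]
```

Contact came at 0.080, as expected. I'll release, back off and check.

```bash
python3 -m jog '[[0,0,0,0,0],[0,0,0,0,-0.3],[0,0,0,0,-1],[0,0,0,0,-1],[0,0,0,0,-1],[0,0,-2,0,-1],[0,0,-4,0,-1],[0,0,-5,0,-1],[0,0,-3,0,-1],[-4.5,0,0,0,-1],[-4.5,0,0,0,-1],[-4.5,0,0,0,-1],[-4.5,0,0,0,-1],[-4.5,0,0,0,-1],[-4.5,0,0,0,-1],[-4.5,0,0,0,-1],[0,0,0,0,-1],[0,0,0,0,-1]]'; python3 - <<'E'
from h import *
plan(.4515,.387,.2,53)
im,d,p=cam("top"); c,u,v=cloud(d,p)
m=c[(np.hypot(c[:,0]-.55,c[:,1]+.112)<.05)&(c[:,2]>.03)&(c[:,2]<.1)]; print(len(m),circ(m,.0265))
m=c[(np.hypot(c[:,0]-.55,c[:,1]+.112)<.05)&(c[:,2]>.15)]; print(len(m),m.mean(0) if len(m) else 0)
im,d,p=cam("wrist");cv2.imwrite("pics/w6.png",im); c,u,v=cloud(d,p)
m=c[(np.hypot(c[:,0]-.4515,c[:,1]-.387)<.03)&(c[:,2]>.008)&(c[:,2]<.035)]; print(len(m),circ(m,.0215) if len(m)>9 else 0)
E
```

```text
time_s: 26.55
tool_pos: [0.516, 0.2004, 0.2186]
ee_rot: [0.0, 0.745, -0.667, -0.0]
force: [0.8, -0.7, 0.3]
opening: 0.997
finger_force: 0.0
t 26.55 tcp [0.516  0.2004 0.2186] yaw -173.6 j6 -0.61 turn -46.6 shift cm [-16.38 -11.02   1.85]
112 (array([ 0.51346357, -0.080841  ]), np.float64(0.0061715500761639775))
16 [ 0.54956159 -0.10899971  0.15872605]
484 (array([0.45111435, 0.38420802]), np.float64(0.0006155149623380756))
```

```bash
python3 -m jog '[[0,0,0,-10.6,-1],[0,0,0,-10.6,-1],[0,0,0,-10.6,-1],[0,0,0,-10.6,-1],[0,0,0,-2.6,-1],[-4,-2.6,0,0,-1],[-4,-2.6,0,0,-1],[-4,-2.6,0,0,-1],[-4,-2.6,0,0,-1],[0,0,0,0,-1],[0,0,0,0,-1]]'; python3 - <<'E'
from h import *
plan(.4513,.385,.09,51.35)
im,d,p=cam("wrist");cv2.imwrite("pics/w6.png",im); c,u,v=cloud(d,p)
m=c[(np.hypot(c[:,0]-.4513,c[:,1]-.385)<.03)&(c[:,2]>.008)&(c[:,2]<.035)]; print(len(m),circ(m,.0215) if len(m)>9 else 0)
m=c[(np.hypot(c[:,0]-.4513,c[:,1]-.385)<.03)&(c[:,2]>.055)]; print(len(m),rect(m) if len(m)>9 else 0)
E
```

```text
time_s: 28.02
tool_pos: [0.4565, 0.3809, 0.2187]
ee_rot: [0.0, 0.944, -0.331, -0.0]
force: [0.6, -0.5, -0.5]
opening: 1.002
finger_force: 0.0
t 28.02 tcp [0.4565 0.3809 0.2187] yaw -128.7 j6 -0.13 turn -0.1 shift cm [-0.66 -0.   12.87]
290 (array([0.4501196, 0.3847885]), np.float64(0.0006865992652380143))
11304 (array([0.4561, 0.3767, 0.0405, 0.045 ]), 70.0)
```

```bash
python3 -m jog '[[-0.72,0.05,4,0,-1],[0,0,5,0,-1],[0,0,5,0,-1],[0,0,4.5,0,-1],[0,0,2.0,0,-1],[0,0,0.5,0,-1],[0,0,0,0,-1],[0,0,0,0,-1]]'; python3 -m jog '[[0,0,0,0,1],[0,0,0,0,1],[0,0,0,0,1],[0,0,0,0,1],[0,0,0,0,1],[0,0,0,0,1],[0,0,0,0,1]]' 30
```

```text
time_s: 29.08
tool_pos: [0.4511, 0.3863, 0.0102]
ee_rot: [-0.001, 0.944, -0.331, 0.0]
force: [-1.0, -0.6, -0.4]
opening: 1.0
finger_force: 0.0
time_s: 29.95
tool_pos: [0.4504, 0.386, 0.0096]
ee_rot: [-0.0, 0.944, -0.331, 0.0]
force: [-2.0, -1.5, 5.9]
opening: 0.472
finger_force: 29.4
```

```bash
python3 -m jog '[[0,0,-1,0,1],[0,0,-3,0,1],[0,0,-4,0,1],[0,0,-4,0,1],[0,0,0,0,1]]'; python3 - <<'E'
from h import *
plan(.5244,.1323,.08,51.35)
E
```

```text
time_s: 30.58
tool_pos: [0.4518, 0.3876, 0.133]
ee_rot: [-0.003, 0.944, -0.331, 0.001]
force: [0.2, -0.5, -1.5]
opening: 0.473
finger_force: 30.4
t 30.57 tcp [0.4518 0.3876 0.133 ] yaw -128.6 j6 -0.14 turn 0.0 shift cm [21.62 15.44  5.19]
```

```bash
python3 -m jog '[[3.6,2.6,0,0,1],[3.6,2.6,0,0,1],[3.6,2.6,0,0,1],[3.6,2.6,0,0,1],[3.6,2.6,0,0,1],[3.6,2.4,0,0,1],[0,0,2,0,1],[0,0,2,0,1],[0,0,0,0,1],[0,0,0,0,1]]'; python3 - <<'E'
from h import *
plan(.5244,.1323,.015,51.35)
im,d,p=cam("wrist");cv2.imwrite("pics/w7.png",im)
E
```

```text
time_s: 31.82
tool_pos: [0.5229, 0.1307, 0.0892]
ee_rot: [0.0, 0.944, -0.331, 0.0]
force: [0.8, -0.3, -0.2]
opening: 0.471
finger_force: 30.5
t 31.82 tcp [0.5229 0.1307 0.0892] yaw -128.6 j6 0.29 turn 0.0 shift cm [ 0.01 -0.21  7.42]
```

View pics/w7.png

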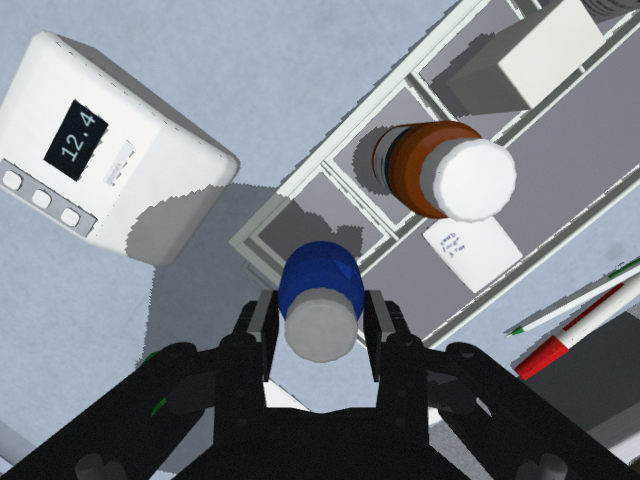

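The pot hangs over the free left pocket (corners about (325,170), (245,240) and (395,235)), with the photometer and brown bottle clear. I'll lower it.

```bash
python3 -m jog '[[0,-0.2,3,0,1],[0,0,2.5,0,1],[0,0,1,0,1],[0,0,0.6,0,1],[0,0,0,0,1],[0,0,0,0,1]]'; for i in 1 2 3; do python3 -m jog '[[0,0,0.1,0,1],[0,0,0.1,0,1],[0,0,0,0,1]]' | grep -E "tool_pos|^force"; done
```

```text
time_s: 32.62
tool_pos: [0.5246, 0.1325, 0.0186]
ee_rot: [-0.001, 0.944, -0.331, 0.0]
force: [0.4, 0.3, -0.3]
opening: 0.466
finger_force: 30.5
tool_pos: [0.524, 0.1321, 0.0158]
force: [0.4, -0.5, -0.7]
tool_pos: [0.5241, 0.1321, 0.0142]
force: [-1.4, -1.2, 4.6]
tool_pos: [0.5242, 0.1322, 0.0139]
force: [-9.6, -1.3, 23.5]
```

```bash
python3 -m jog '[[0,0,-0.1,0,1],[0,0,0,0,-0.1],[0,0,0,0,-0.2],[0,0,0,0,-0.25],[0,0,0,0,-0.25],[0,0,-2,0,-0.25],[0,0,-3,0,-0.4],[0,0,-5,0,-1],[0,0,-5,0,-1],[0,0,0,0,-1],[0,0,0,0,-1]]'; python3 - <<'E'
from h import *
plan(.4218,.276,.1,93.4)
im,d,p=cam("wrist"); c,u,v=cloud(d,p)
m=c[(np.hypot(c[:,0]-.5244,c[:,1]-.1323)<.035)&(c[:,2]>.055)&(c[:,2]<.08)]; print(len(m),rect(m) if len(m)>9 else 0,m[:,2].max() if len(m) else 0)
im,d,p=cam("top");
for r in nets.outline_of("top","swab_packet")[:3]:
    vv,uu=np.nonzero(r["mask"]); print(round(r["score"],2),rect(onplane(np.c_[uu,vv],.006,p)))
E
```

```text
time_s: 35.12
tool_pos: [0.5236, 0.132, 0.1624]
ee_rot: [-0.0, 0.944, -0.331, -0.0]
force: [-0.3, 0.5, -1.0]
opening: 1.002
finger_force: 0.0
t 35.12 tcp [0.5236 0.132  0.1624] yaw -128.7 j6 0.29 turn -42.1 shift cm [ -9.31 -14.97   6.25]
1059 (array([0.5248, 0.1306, 0.0298, 0.0297]), 35.5) 0.0655399408077662
```

```bash
python3 -m jog '[[0,0,0,-10.6,-1],[0,0,0,-10.6,-1],[0,0,0,-10.6,-1],[0,0,0,-10.3,-1],[-3.1,-5,-0.5,0,-1],[-3.1,-5,0,0,-1],[-3.1,-5,0,0,-1],[0,0,0,0,-1],[0,0,0,0,-1]]'; python3 - <<'E'
from h import *
im,d,p=cam("wrist"); c,u,v=cloud(d,p)
for r in nets.outline_of("wrist","swab_packet")[:3]:
    vv,uu=np.nonzero(r["mask"]); print(round(r["score"],2),rect(onplane(np.c_[uu,vv],.006,p)))
cv2.imwrite("pics/w8.png",im)
plan(.4218,.276,.02,93.4)
E
```

```text
time_s: 36.4
tool_pos: [0.4218, 0.2762, 0.167]
ee_rot: [0.001, 1.0, 0.031, -0.001]
force: [0.2, 0.5, -0.6]
opening: 1.002
finger_force: 0.0
0.69 (array([0.4219, 0.2743, 0.0706, 0.0495]), 7.4)
t 36.5 tcp [0.4225 0.2754 0.1672] yaw -86.6 j6 0.66 turn -0.0 shift cm [-0.05 -0.08 14.72]
```

View pics/w8.png

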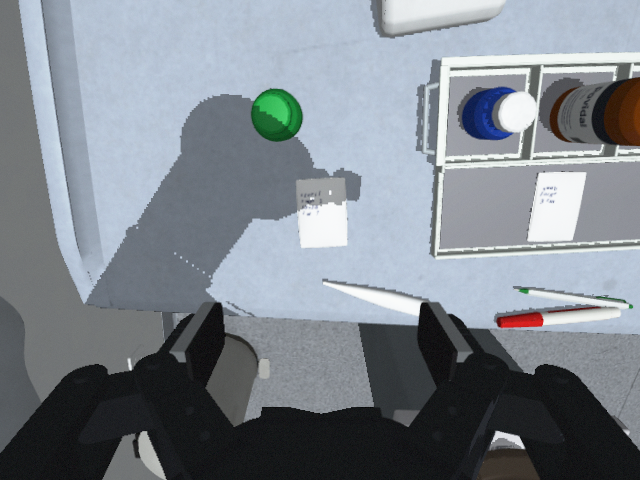

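The packet is at (322,212), with the scalpel clear in front of it. It lies at 7.4° around (0.4219, 0.2743).

```bash
python3 -c "
from h import *
plan(.4219,.2743,.015,97.4)"; python3 -m jog '[[0,0,0,-4,-0.4],[0,0.1,4,0,-0.4],[0,0,4.5,0,-0.4],[0,0,4.5,0,-0.4],[0,0,1.2,0,-0.4],[0,0,0,0,-0.4],[0,0,0,0,-0.4]]'; python3 -c "
from h import *
plan(.4219,.2743,.004,97.4)"
```

```text
t 36.5 tcp [0.4225 0.2754 0.1672] yaw -86.6 j6 0.66 turn -4.0 shift cm [-0.06  0.09 15.22]
time_s: 37.38
tool_pos: [0.4234, 0.2761, 0.0274]
ee_rot: [-0.001, 0.998, 0.065, 0.001]
force: [0.6, 0.9, 0.0]
opening: 0.699
finger_force: 0.0
t 37.38 tcp [0.4234 0.2761 0.0274] yaw -82.6 j6 0.73 turn 0.0 shift cm [-0.18  0.16  2.34]
```

```bash
python3 -m jog '[[0,0,1,0,-0.4],[0,0,0.9,0,-0.4],[0,0,0,0,-0.4],[0,0,0,0,-0.4]]'; python3 -c "
from h import *
plan(.4219,.2743,.004,97.4)"; for i in 1 2; do python3 -m jog '[[0,0,0.1,0,-0.4],[0,0,0.1,0,-0.4],[0,0,0,0,-0.4]]' | grep -E "tool_pos|^force"; done
```

```text
time_s: 37.88
tool_pos: [0.4223, 0.2754, 0.0068]
ee_rot: [0.0, 0.998, 0.065, -0.0]
force: [-0.3, 0.6, 0.2]
opening: 0.699
finger_force: 0.0
t 37.88 tcp [0.4223 0.2754 0.0068] yaw -82.6 j6 0.73 turn 0.0 shift cm [-0.06  0.1   0.28]
tool_pos: [0.4223, 0.2753, 0.0048]
force: [0.2, -0.9, -0.6]
tool_pos: [0.4223, 0.2752, 0.0027]
force: [-0.0, 0.3, -0.3]
```

```bash
for i in 1 2 3; do python3 -m jog '[[0,0.03,0.1,0,-0.4],[0,0,0.05,0,-0.4],[0,0,0,0,-0.4]]' | grep -E "tool_pos|^force"; done
```

```text
tool_pos: [0.4224, 0.275, 0.0012]
force: [-0.5, -0.4, -0.2]
tool_pos: [0.4224, 0.2747, -0.0003]
force: [-0.4, 0.1, 0.5]
tool_pos: [0.4224, 0.2744, -0.0018]
force: [-0.1, 0.2, 0.7]
```

```bash
python3 -m jog '[[0,0,0.05,0,0.2],[0,0,0,0,0.2],[0,0,0,0,0.3],[0,0,0,0,0.3],[0,0,0,0,0.3],[0,0,0,0,0.3]]' 20
```

```text
time_s: 40.5
tool_pos: [0.4224, 0.2744, -0.0022]
ee_rot: [0.0, 0.998, 0.065, -0.0]
force: [-0.6, 0.5, -0.1]
opening: 0.352
finger_force: 0.0
```

```bash
python3 - <<'E'
from h import *
im,d,p=cam("wrist"); cv2.imwrite("pics/w9.png",im)
c,u,v=cloud(d,p); 
m=c[(np.hypot(c[:,0]-.4219,c[:,1]-.2743)<.07)]
T=np.array(p["world_to_cam"]);K=np.array(p["camera_matrix"])
for z in(0,.02):
    q=T@np.r_[.4224,.2744,z,1]; r=q[:2]/q[2]; r=r*(1+p["k1"]*r@r); print(z,K[:2,:2]@r+K[:2,2])
E
```

```text
0 [318.75117159 284.90271567]
0.02 [318.50322032 303.0069227 ]
```

View pics/w9.png

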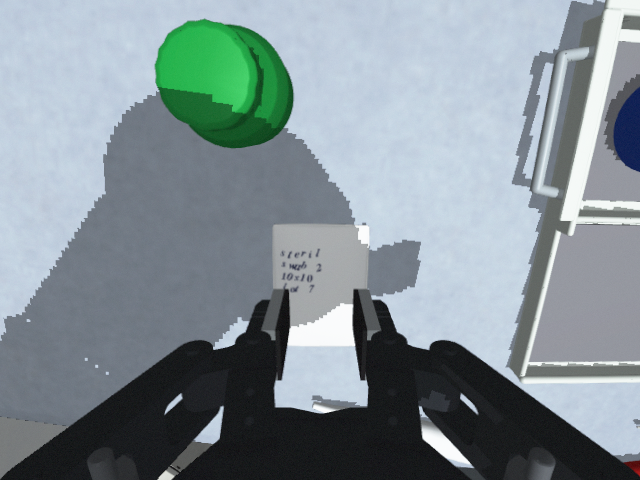

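```bash
python3 - <<'E'
from h import *
im,d,p=cam("wrist")
for px in [(272,293),(280,296),(285,296),(283,350),(281,376),(268,330),(255,330),(363,293),(358,376),(240,340),(230,400),(320,412)]:
    print(px,pts([px],[d[px[1],px[0]]],p).round(4))
c,u,v=cloud(d,p)
m=(np.abs(c[:,1]-.2744)<.045)&(np.abs(c[:,0]-.4224)<.03)&(c[:,2]>.008)
print("lowest finger pts",np.percentile(c[m,2],[0,1,2,5,10,30]).round(4),m.sum())
lo=c[m]; lo=lo[lo[:,2]<np.percentile(lo[:,2],3)]; print(lo[:8].round(4))
E
```

```text
(272, 293) [[0.4299 0.296  0.0298]]
(280, 296) [[0.4302 0.2922 0.0322]]
(285, 296) [[0.4305 0.29   0.0323]]
(283, 350) [[0.4154 0.2877 0.0494]]
(281, 376) [[0.4098 0.287  0.0579]]
(268, 330) [[0.4302 0.2934 0.0589]]
(255, 330) [[0.4314 0.2977 0.0616]]
(363, 293) [[0.4355 0.2563 0.0306]]
(358, 376) [[0.367  0.244  0.0005]]
(240, 340) [[0.4298 0.3019 0.0661]]
(230, 400) [[0.4361 0.2972 0.0991]]
(320, 412) [[ 0.3362  0.2627 -0.0004]]
lowest finger pts [0.0081 0.0309 0.0362 0.0481 0.0633 0.0792] 40685
[[0.429  0.2962 0.024 ]
 [0.4295 0.2957 0.0248]
 [0.4302 0.2951 0.0261]
 [0.4302 0.2947 0.026 ]
 [0.4296 0.2944 0.0247]
 [0.4296 0.2939 0.0247]
 [0.4304 0.2933 0.0261]
 [0.4298 0.293  0.0248]]
```

The depth image shows the finger ends at z≈0.025, so the reported TCP reads about 25 mm low. That also explains the first miss on the bottle. I'll go lower, watching the force.

```bash
python3 -m jog '[[0,0,0,0,-0.4],[0,0,0,0,-0.4],[0,0,0,0,-0.4],[0,0,0.5,0,-0.4],[0,0,0.5,0,-0.4],[0,0,0.5,0,-0.4],[0,0,0.3,0,-0.4],[0,0,0,0,-0.4],[0,0,0,0,-0.4]]';  for i in 1 2; do python3 -m jog '[[0,0,0.1,0,-0.4],[0,0,0.1,0,-0.4],[0,0,0,0,-0.4]]' | grep -E "tool_pos|^force"; done
python3 - <<'E'
from h import *
im,d,p=cam("wrist")
c,u,v=cloud(d,p)
for s in(1,-1):
    m=(s*(c[:,1]-.2744)>.027)&(s*(c[:,1]-.2744)<.045)&(np.abs(c[:,0]-.4224)<.03)&(c[:,2]>.003)&(v>250)
    lo=c[m]; print(np.percentile(lo[:,2],[0,.5,1,2,5]).round(4)); lo=lo[np.argsort(lo[:,2])[:40:8]]; print(lo.round(4))
E
```

```text
time_s: 41.72
tool_pos: [0.4225, 0.2745, -0.0201]
ee_rot: [-0.0, 0.998, 0.065, 0.0]
force: [0.4, -0.7, -0.8]
opening: 0.701
finger_force: 0.0
tool_pos: [0.4225, 0.2744, -0.0222]
force: [-0.7, -0.4, 0.5]
tool_pos: [0.4224, 0.2744, -0.0243]
force: [-0.9, 0.8, 0.2]
[0.0038 0.006  0.0076 0.0098 0.014 ]
[[0.4129 0.3026 0.0038]
 [0.413  0.3024 0.0048]
 [0.418  0.3031 0.0053]
 [0.4248 0.3039 0.0057]
 [0.4201 0.303  0.0062]]
[0.0031 0.0054 0.0071 0.0088 0.0127]
[[0.3976 0.2472 0.0031]
 [0.4281 0.2438 0.0042]
 [0.4202 0.2429 0.0049]
 [0.4328 0.2444 0.0053]
 [0.4197 0.2429 0.0057]]
```

```bash
python3 -m jog '[[0,0,0.1,0,-0.4],[0,0,0,0,-0.4],[0,0,0,0,0.2],[0,0,0,0,0.3],[0,0,0,0,0.3],[0,0,0,0,0.3],[0,0,0,0,0.3],[0,0,0,0,0.3]]' 20
```

```text
time_s: 43.52
tool_pos: [0.4225, 0.2744, -0.0251]
ee_rot: [-0.0, 0.998, 0.065, 0.0]
force: [-0.9, -1.3, 4.4]
opening: 0.571
finger_force: 21.0
```

```bash
python3 -m jog '[[0,0,-0.5,0,0.3],[0,0,-1.5,0,0.3],[0,0,-4,0,0.3],[0,0,-5,0,0.3],[0,0,-4,0,0.3],[0,0,0,10.6,0.3],[0,0,0,10.6,0.3],[0,0,0,10.6,0.3],[0,0,0,10.6,0.3],[0,0,0,0,0.3],[0,0,0,0,0.3]]'; python3 - <<'E'
from h import *
im,d,p=cam("wrist");cv2.imwrite("pics/w10.png",im)
plan(.4632,-.114,.1,None)
E
```

```text
time_s: 44.9
tool_pos: [0.4224, 0.2744, 0.1248]
ee_rot: [0.0, 0.954, -0.299, -0.0]
force: [0.3, -0.3, 1.0]
opening: 0.571
finger_force: 20.9
t 44.95 tcp [0.4224 0.2744 0.1248] yaw -124.8 j6 -0.0 turn 0 shift cm [25.5  29.58  2.48]
```

View pics/w10.png

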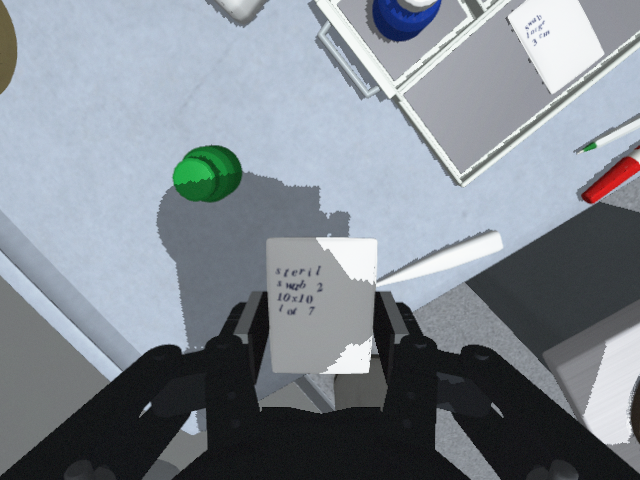

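The packet is held square in the pads (centre (322,305)). I'll keep turning so the camera ends up away from the bottle, then carry it.

```bash
python3 -m jog '[[0,0,0,10.6,0.3],[0,0,0,10.6,0.3],[0,0,0,10.6,0.3],[0,0,0,10.6,0.3],[0,0,0,10.6,0.3],[0,0,0,10.6,0.3],[0,0,0,10.6,0.3],[0,0,0,10.6,0.3],[0,0,0,10.6,0.3],[0,0,0,10.6,0.3],[0,0,0,10.6,0.3],[0,0,0,10.6,0.3],[0,0,0,10.6,0.3],[0,0,-1,1,0.3],[0,0,0,0,0.3],[0,0,0,0,0.3]]'; python3 - <<'E'
from h import *
plan(.4632,-.114,.1,96.35)
E
```

```text
time_s: 46.95
tool_pos: [0.4225, 0.2745, 0.135]
ee_rot: [0.0, -0.056, 0.998, 0.0]
force: [0.5, 0.5, -0.0]
opening: 0.57
finger_force: 20.9
t 46.95 tcp [0.4225 0.2745 0.135 ] yaw 96.4 j6 -2.43 turn 0.0 shift cm [  0.25 -39.06   3.48]
```

```bash
python3 -m jog '[[0,-5,0,0,0.3],[0,-5,0,0,0.3],[0,-5,0,0,0.3],[0,-5,0,0,0.3],[0,-5,0,0,0.3],[0,-5,0,0,0.3],[0,-5,0,0,0.3],[0.25,-4,0,0,0.3],[0,0,3.5,0,0.3],[0,0,4,0,0.3],[0,0,2,0,0.3],[0,0,0,0,0.3],[0,0,0,0,0.3]]'; python3 - <<'E'
from h import *
plan(.4632,-.114,-.018,96.35)
im,d,p=cam("wrist");cv2.imwrite("pics/w11.png",im)
E
```

```text
time_s: 48.58
tool_pos: [0.4629, -0.1135, 0.0405]
ee_rot: [0.0, -0.055, 0.998, -0.0]
force: [-0.9, -0.6, -0.9]
opening: 0.57
finger_force: 20.9
t 48.58 tcp [ 0.4629 -0.1135  0.0405] yaw 96.3 j6 -1.64 turn -0.1 shift cm [-0.02 -0.05  5.85]
```

View pics/w11.png

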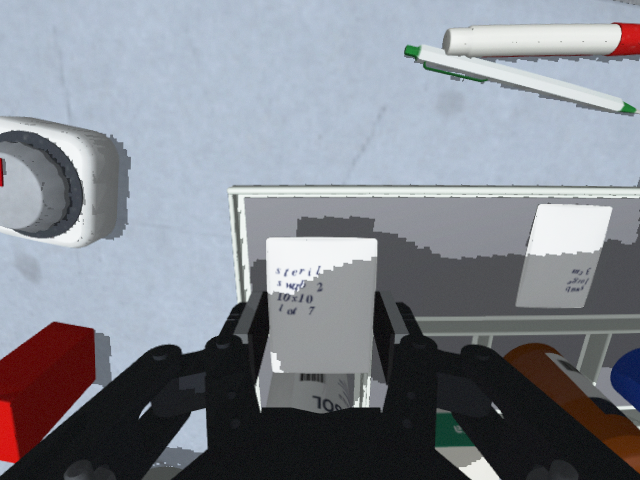

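The packet is over the end of the trough in front of the bottle, clear of the end wall (240) and the laid packet (565,255). I'll lower it.

```bash
python3 -m jog '[[0,0,2.5,0,0.3],[0,0,1.8,0,0.3],[0,0,0.8,0,0.3],[0,0,0.5,0,0.3],[0,0,0,0,0.3],[0,0,0,0,0.3]]'; for i in 1 2 3; do python3 -m jog '[[0,0,0.1,0,0.3],[0,0,0.1,0,0.3],[0,0,0,0,0.3]]' | grep -E "tool_pos|^force"; done
```

```text
time_s: 49.38
tool_pos: [0.4627, -0.1135, -0.0157]
ee_rot: [0.0, -0.054, 0.999, 0.0]
force: [0.4, 0.8, 0.9]
opening: 0.569
finger_force: 20.9
tool_pos: [0.4623, -0.1136, -0.0182]
force: [0.5, 0.8, -0.2]
tool_pos: [0.4622, -0.1136, -0.0203]
force: [-0.4, 0.1, 0.2]
tool_pos: [0.4625, -0.1136, -0.0211]
force: [-4.8, 2.9, 16.5]
```

```bash
python3 -m jog '[[0,0,-0.1,0,0.3],[0,0,0,0,-0.2],[0,0,0,0,-0.3],[0,0,0,0,-0.3],[0,0,0,0,-0.3],[0,0,-1,0,-0.3],[0,0,-3,0,-0.3],[0,0,-5,0,-0.5],[0,0,-5,0,-1],[0,0,-5,0,-1],[0,0,0,0,-1]]'; python3 -m jog '[[-4,0,-2,0,-1],[0,-5,0,0,-1],[0,-5,0,0,-1],[0,-5,0,0,-1],[0,-5,0,0,-1],[0,-5,0,0,-1],[0,-5,0,0,-1],[0,0,0,0,-1],[0,0,0,0,-1]]'; python3 - <<'E'
from h import *
im,d,p=cam("top"); cv2.imwrite("pics/t9.png",cv2.resize(im[170:350,100:460],(800,400),interpolation=2))
c,u,v=cloud(d,p); t=np.array([.49175,.00489]);a=.1108;R=np.array([[np.cos(a),-np.sin(a)],[np.sin(a),np.cos(a)]])
L=c.copy();L[:,:2]=(c[:,:2]-t)@R
def sel(x,y,r,z0,z1): return L[(np.hypot(L[:,0]-x,L[:,1]-y)<r)&(L[:,2]>z0)&(L[:,2]<z1)]
m=sel(.0465,-.123,.038,.035,.1);print("noz",len(m),circ(m,.0265)); m=sel(.0465,-.123,.038,.15,.2);print(m.mean(0))
m=sel(.0465,-.041,.038,.06,.09);print("car",rect(m),m[:,2].mean())
m=sel(.0465,.123,.036,.055,.09);print("pot",rect(m),m[:,2].mean())
m=sel(.0465,.041,.036,.03,.08);print("brown",circ(m,.0245),"start .0441 .0388")
w=c[(abs(c[:,0]-.43)<.05)&(abs(c[:,1]+.27)<.05)&(c[:,2]>.012)];print("timer",rect(w))
for r in nets.outline_of("top","swab_packet")[:3]:
    vv,uu=np.nonzero(r["mask"]); w=onplane(np.c_[uu,vv],.0105,p); w[:,:2]=(w[:,:2]-t)@R; print("pkt",round(r["score"],2),rect(w))
E
```

```text
time_s: 51.88
tool_pos: [0.4648, -0.1135, 0.1737]
ee_rot: [0.004, -0.055, 0.998, 0.0]
force: [0.0, 0.2, -0.9]
opening: 0.999
finger_force: 0.0
time_s: 53.0
tool_pos: [0.5339, -0.4073, 0.1879]
ee_rot: [-0.001, -0.054, 0.999, 0.0]
force: [-0.1, 0.9, 0.7]
opening: 1.003
finger_force: 0.0
noz 106 (array([ 0.01263361, -0.08650041]), np.float64(0.006179961286691048))
[ 0.04487603 -0.11960409  0.16019929]
car (array([ 0.0476, -0.0376,  0.0301,  0.046 ]), 0.4) 0.07583786471020439
pot (array([0.0468, 0.1245, 0.0283, 0.029 ]), 88.3) 0.06220488483093876
brown (array([0.04406559, 0.03881966]), np.float64(0.00014779103749427196)) start .0441 .0388
timer (array([ 0.46  , -0.223 ,  0.0145,  0.0455]), 72.3)
pkt 0.8 (array([-0.0415, -0.1105,  0.0479,  0.0724]), 85.0)
```

View pics/t9.png

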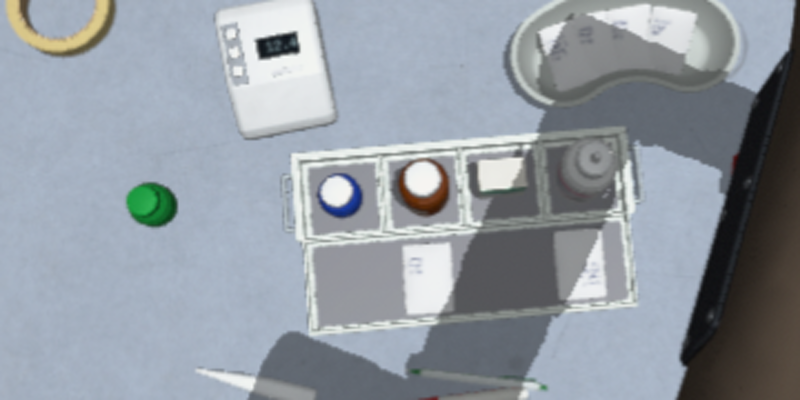

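The top view shows the pot (340,195), brown bottle (422,185), carton (500,175) and nozzle bottle (588,165) in their pockets. The packet lies flat in the trough in front of the nozzle bottle (580,265), and the measured positions are within limits. I'm handing in.

```bash
python3 -m jog '[[0,0,0,0,-1],[0,0,0,0,-1],[0,0,0,0,-1]]' | head -2; python3 -c "
from workcell import order
print(order.close_job())"
```

```text
time_s: 53.48
tool_pos: [0.5348, -0.4071, 0.1891]
the job is handed in; nothing more can be done
None
```

I handed the job in at 53.5 s with the bottle, carton, pot and packet in their places; the last top view had them all within limits and the brown bottle unmoved. The hand-in returned no verdict, and I did not re-measure the timer (hidden by the arm) or the laid packet (it looked in place).

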